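# Roll the press roller into its V-rest

### The arm

A 6-joint arm with a two-finger parallel gripper is mounted at the origin on the work surface. World frame = base frame: x ahead of the robot, y to its left, z up, the work surface at z = 0. Lengths are in mm, angles in rad, forces in N, time in s.
With the tool pointing down it reaches from about 250 to 775 mm from the base axis. Payload 4 kg.
Tool frame: the origin (TCP) lies midway between the tips of the shut fingers; the grasp point (between the pads) lies 19 mm behind it (r.pinch_z is the distance from the TCP to the grasp point, in mm); x points along the fingers, y is the direction in which the jaws open and shut, and the axes are right-handed (so a half turn about x gives the same grasp; the last joint's range is limited). The gripper opens to 94 mm and grips with 3 to 60 N. Pads are 16 mm wide; open, the fingers measure 119 mm over their backs; the gripper's body (75 mm by 177 mm) begins 78 mm behind the grasp point.
Start: joints at [-1.372, 0.087, 1.371, -0, 1.684, -0.103], TCP at [163.479, -525.162, 205.506] pointing down, gripper open.
Joint ranges: [-3.1, 3.1], [-0.76, 2.03], [0.27, 2.55], [-1.08, 4.22], [0.17, 2.65], [-2.57, 2.57]. Speed limits (rad/s): [2.79, 2.79, 3.14, 3.14, 3.14, 3.14].

### API

Orientations are given as a unit quaternion [w, x, y, z].
In Python, from bench import r, get_image, finder gives the robot as it stands.
- The arm moves only by the tool play_rows, never from a script. Its arguments are lists of equal length, an entry for each row: "hand": the finger opening in mm, from 0 to 94; "travel": the shift along the tool's x, y, z in mm, a list of three; "dr": the turn, a rotation vector about the tool's x, y, z in degrees, a list of three. A call has 1 to 5 rows; each row is the pose to reach, as a shift and turn from the pose commanded when the call began, along the tool's axes at that moment; what a row does not reach only later rows make up. A row lasts 1/12 s, in which the tool goes at most 41.7 mm and 7.16 degrees, less where a joint would pass 70% of its speed; a pose out of reach is approached as far as the arm can. A call with a gripper value outside its range is refused whole. The fingers move at their own pace and stop on an object; the grip force is fixed at half the most. Time passes only in rows, so rows that repeat a pose let the fingers close. It gives the time, the measured TCP pose, the force and the opening at its end, in the units of the state.
- r.get_obs(): the state, without advancing time (a new reading comes with each control period).
- get_image(name): name is "scene" or "side" or "wrist"; returns a dict with "pixels" (480x640x3 uint8, red, green, blue), "range_z" (480x640 float32, mm along the optical axis (not along the pixel's ray), 0 where there is no reading), "fx", "fy", "cx", "cy" (pixels), "xyz" and "rotation" of the camera in the world. Camera axes: x right, y up, looking along -z (the intrinsics and any distortion apply to the point x, -y, -z); pixel columns grow to the right and rows downward; lengths in mm; the calibration is good to about 2 mm. A picture is of the moment at which its call begins.
- r.job_done(): hands the job in, once; it reports no verdict.
Trained networks look in the newest picture that a camera, given by its name, has taken for a name from the list of things; names that differ only in an ending like _2 or _b are one class to them, and where a whole thing is asked for, a point or a joint stands for the part that bears it (a point fixed in the world has none). Each returns a list of dicts, best first, with "p" (0 to 1); they miss things now and then, are a little off and sometimes report something else, mostly with a low value. They report only what shows in the picture. A call takes as long as a camera call. They do not tell look-alikes from the thing itself.
- finder.look_for(camera, name): "box" ([left, top, right, bottom] in pixels, round what is visible of it).
The state is a dict: "t": time; "joints": joint angles; "dq": joint speeds; "joint_torque": joint torques, N m; "tcp_pos": TCP position; "ee_rot": TCP orientation; "contact_force": force on the tool from outside, world axes, zero at the start; "torque": the same for the moment, N m; "gripper_width": opening from 0.0 (shut) to 1.0 (fully open).
Only numpy, scipy, OpenCV 4.12 (cv2) and the standard library are available. Lean on these libraries where they do the work, as an engineer would, in place of code of your own. Each camera call takes 0.05 s, during which the arm holds its last target.

### The job

The bare steel press roller has been left lying on the dyeing bench. With the fingertips or the outside of the fingers only, roll it along the bench by its side, up the ramp and into the V of its wooden rest, so that it lies down in the V with its left end (seen from the robot) pushed up against the end stop. Do not take the roller between the fingers or lift it, leave everything else on the bench where it stands, and finish clear of it all.

Things in the scene. Friction and masses are not known exactly. Their poses are not given: they have to be found in the camera images.
- roller: smooth steel bar, 50 mm in diameter, 200 mm long, black plugs in its flat ends, 0.45 to 0.75 kg. Origin at its middle, on the axis; y runs along the bar, x and z turn as it rolls. Starts on the bench before the ramp, 150 to 195 mm from the V, its axis within 9 degrees of the V's, its left (+y) end 15 to 45 mm short of the stop's plane. Polished: turns easily under the fingers; soon stops on the level
- rest: wooden V-rest fixed to the bench. Origin on the bench right under the bottom line of the V, level across with where the roller's middle ends up; x points from the ramp to the back board (roughly away from the robot), y along the V to the stop (left), z up. Ramp, V and board run from y = -90 to y = 100 mm; the right (-y) side is open. Back board x = 45 to 63 mm, 40 mm high
- rest_lip (a point): top of the ramp, at y = 0: the lip over which the roller drops into the V. In the rest's frame the ramp climbs from height 0 at x = -101 mm to this lip, 16 mm high at x = -21 mm; let go on the ramp, the roller rolls back
- rest_seat (a point): where the roller's middle lies when it is seated against the stop: 33 mm above the rest's origin. The V below: bottom 4 mm high at x = 0, flanks at 30 degrees, up to the lip in front and to 30 mm high at x = 45 mm behind. The seated roller slides lengthwise under about 1.5 to 4 N; it overhangs the rest's right side, by 10 mm once it is home
- rest_stop (a point): middle of the end stop's inner face, on the roller's final axis: an upright board across the left end of the V, x = -32 to 63 mm, y = 100 to 114 mm of the rest's frame, 62 mm high
- jar: bystander: glass jar with steel lid, 60 mm wide, 85 high, close behind the rest; origin under its foot
- spool: bystander: small wooden spool, 44 mm wide, 50 high, standing to the right of the roller; origin under its foot
- wedge: bystander: dark wooden block 70 x 35 x 30 mm, to the left of the roller; origin under its middle
- beaker: bystander: clear plastic beaker, 84 mm wide at the rim, 120 high, far left; origin under its foot
- flask: bystander: white plastic bottle, 52 mm wide, 130 high, far right; origin under its foot
Mind the look-alikes: they are no part of the job. What is shaped like the roller but turquoise is not meant.

How it is judged:
By the outcome, as a careful person would: the job done as asked, in the order asked, and still so for the second after the job is handed in, with the robot touching nothing.
It also fails if it takes over 51 s, if anything falls off the work surface, if the arm or the gripper's body presses on something with over 40 N, if the wrist force passes 120 N, or if a joint passes its speed limit or range.

## Working session

There is one attempt and no reset: what is moved stays moved. The work goes in short steps, Python scripts to look and compute and a tool call to move; the robot and the scene stay as the last step left them, time stands still between calls to the robot, and variables do not carry over. Pictures are saved under pics/ and viewed, and the job is handed in when it is done.

Besides the shell and the picture viewer there is one more tool, called after "Request:" by a JSON object that holds its "name" and its "arguments". play_rows: Moves the arm, as the interface text tells. Its arguments: {"type":"object","properties":{"hand":{"type":"array"},"travel":{"type":"array"},"dr":{"type":"array"}},"required":["hand","travel","dr"]}

```bash
ls; mkdir -p pics; cat > h.py <<'E'
import numpy as np, cv2
from bench import r,get_image,finder
def save(im,n): cv2.imwrite('pics/'+n+'.png',cv2.cvtColor(im['pixels'],cv2.COLOR_RGB2BGR))
def cloud(im):
    d=im['range_z'].astype(float);v,u=np.mgrid[0:480,0:640]
    P=np.stack([(u-im['cx'])/im['fx']*d,-(v-im['cy'])/im['fy']*d,-d],-1)
    R=np.array(im['rotation']); 
    if R.shape!=(3,3):
        from scipy.spatial.transform import Rotation as Ro
        R=Ro.from_quat(np.r_[R[1:],R[0]]).as_matrix()
    W=P@R.T+np.array(im['xyz']); W[d==0]=np.nan
    return W
def proj(im,p):
    R=np.array(im['rotation']); 
    if R.shape!=(3,3):
        from scipy.spatial.transform import Rotation as Ro
        R=Ro.from_quat(np.r_[R[1:],R[0]]).as_matrix()
    q=(np.array(p)-im['xyz'])@R
    return im['cx']+im['fx']*q[...,0]/-q[...,2], im['cy']-im['fy']*q[...,1]/-q[...,2]
E
python3 - <<'E'
from h import *
import pickle
for c in ['scene','side']:
    im=get_image(c);save(im,c+'0');pickle.dump(im,open(c+'0.pkl','wb'))
    print(c,{k:im[k] for k in im if k not in('pixels','range_z')})
    for n in ['roller','rest','rest_stop','jar','spool','wedge','beaker','flask']:
        print(n,[(np.round(x['box']).tolist(),round(x['p'],2)) for x in finder.look_for(c,n)][:3])
print(r.get_obs())
E
```

```text
pics
scene {'fx': 536.6734412291861, 'fy': 536.6734412291861, 'cx': 324.5712063802099, 'cy': 234.02894050156522, 'xyz': array([1242.15521112,  557.82652928,  631.47071729]), 'rotation': array([0.38786253, 0.20461894, 0.44418498, 0.78127681])}
roller [([279.0, 159.0, 344.0, 201.0], 0.95), ([322.0, 219.0, 396.0, 282.0], 0.89), ([472.0, 230.0, 564.0, 278.0], 0.71)]
rest [([259.0, 263.0, 381.0, 345.0], 0.88)]
rest_stop [([257.0, 261.0, 386.0, 348.0], 0.94)]
jar [([243.0, 274.0, 277.0, 329.0], 0.56)]
spool [([278.0, 207.0, 295.0, 238.0], 0.77)]
wedge [([397.0, 290.0, 437.0, 328.0], 0.57)]
beaker [([495.0, 281.0, 558.0, 366.0], 0.94)]
flask [([176.0, 157.0, 201.0, 212.0], 0.63)]
side {'fx': 476.5693153638302, 'fy': 476.5693153638302, 'cx': 313.01297347271134, 'cy': 237.5920620828241, 'xyz': array([-127.16426657,  654.91902176,  737.0075083 ]), 'rotation': array([-0.31994751, -0.17118536,  0.41229814,  0.83566704])}
roller [([312.0, 153.0, 365.0, 196.0], 0.82), ([262.0, 325.0, 330.0, 427.0], 0.69), ([471.0, 237.0, 493.0, 262.0], 0.62)]
rest [([212.0, 201.0, 316.0, 275.0], 0.76), ([396.0, 13
[... 344 characters left out ...]
0, 207.0, 377.0, 228.0], 0.23)]
{'t': 0.9, 'joints': array([-1.37207806e+00,  8.71865545e-02,  1.37069568e+00, -2.69977012e-05,
        1.68360298e+00, -1.03067678e-01]), 'dq': array([ 0.00119863, -0.00172018,  0.00031562,  0.00142855,  0.000213  ,
        0.00083807]), 'joint_torque': array([ 4.00996551e-04, -3.40032721e+01, -3.02600920e+01,  7.16781523e-02,
        2.35026417e-02, -1.34428370e-05]), 'tcp_pos': array([ 163.48124684, -525.16003393,  205.51542917]), 'ee_rot': array([-0.10633034, -0.6990646 , -0.10625355,  0.69907991]), 'contact_force': array([-0.89146127, -0.40035374, -0.03417092]), 'torque': array([-0.02177689,  0.01699786,  0.00938069]), 'gripper_width': 0.9991545338227715}
```

View pics/scene0.png

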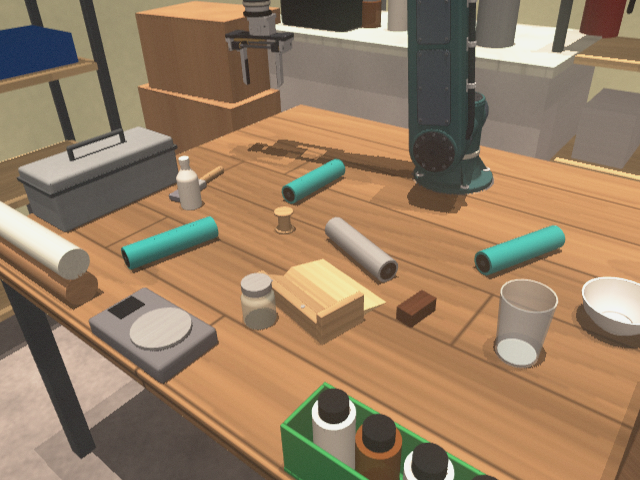

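View pics/side0.png

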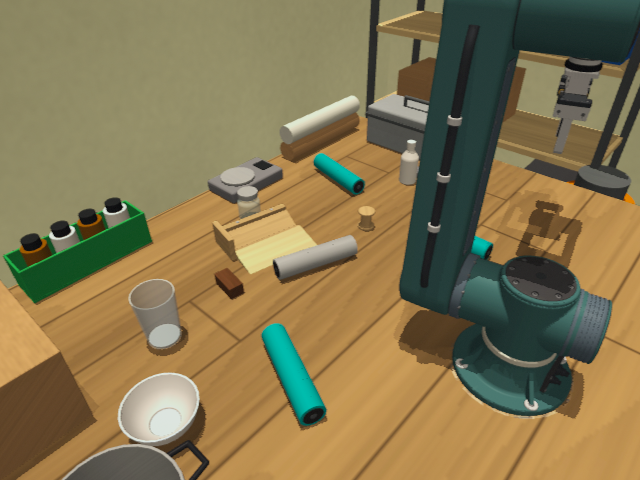

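Roller candidates in the scene picture: bare grey steel bar (360,249), turquoise bars (314,181), (172,243), (521,250), and a white paper roll (40,240). The grey bar is the one; it lies just before the rest's ramp (side picture 316,258; rest 265,238). Now I measure it and check a close crop.

```bash
python3 - <<'E'
from h import *
import pickle
out=[]
for c,box in [('scene',(225,190,445,350)),('side',(195,175,390,305))]:
    im=pickle.load(open(c+'0.pkl','rb'));W=cloud(im)
    l,t,rr,b=box
    out.append(cv2.resize(cv2.cvtColor(im['pixels'][t:b,l:rr],cv2.COLOR_RGB2BGR),(400,290)))
    w=W[t:b,l:rr];px=im['pixels'][t:b,l:rr].astype(int)
    print(c,'bench z',np.nanmedian(W[...,2][(np.abs(W[...,2])<10)]))
    # grey pixels: low saturation, z 5..60
    sat=px.max(-1)-px.min(-1)
    m=(sat<28)&(w[...,2]>8)&(w[...,2]<60)
    n,lab,st,ce=cv2.connectedComponentsWithStats(m.astype(np.uint8))
    k=1+np.argmax(st[1:,4]);P=w[lab==k];print('roller px',st[k],'z max',np.percentile(P[:,2],[1,50,99]))
    np.save(c+'_roller.npy',P)
    top=P[P[:,2]>np.percentile(P[:,2],85)]
    mu=top.mean(0);u,s,vt=np.linalg.svd(top-mu);a=vt[0]*np.sign(vt[0][1]);pr=(P-mu)@a
    print('mu',mu,'axis',a,np.degrees(np.arctan2(-a[0],a[1])),np.percentile(pr,[0.5,99.5]),'mid',mu+a*np.mean(np.percentile(pr,[.5,99.5])))
cv2.imwrite('pics/crop0.png',np.hstack(out))
# height map of rest+roller from both
E
```

```text
scene bench z -1.615925073551864
roller px [100  34  73  57 923] z max [ 9.81682419 29.82935603 46.62758681]
mu [491.24841198  51.64626948  41.12791374] axis [0.27094041 0.96248558 0.01458802] -15.721950664916202 [-128.72658093   71.17176248] mid [483.45144892  23.9484282   40.70810846]
side bench z 0.7021038402134536
roller px [  78   60   84   45 1727] z max [10.77559433 41.67242322 52.03260723]
mu [469.16817232  26.03294307  50.70755974] axis [ 3.63824935e-01  9.31467342e-01 -8.43352312e-05] -21.335285180780655 [-102.0232174    94.77890359] mid [467.85034132  22.65902221  50.70786522]
```

View pics/crop0.png

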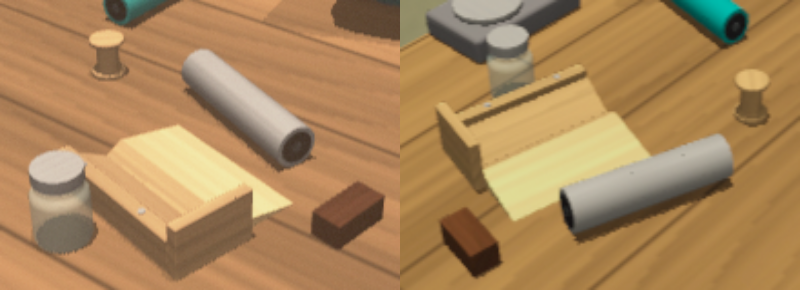

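```bash
cat > fit.py <<'E'
from h import *
import pickle
from scipy.optimize import least_squares
poly=np.array([(-101,0),(-21,16),(0,4),(45,30),(45,40),(63,40),(63,0)],float)
def sdpoly(p):
    d=np.full(len(p),1e9);ins=np.zeros(len(p),bool)
    for i in range(len(poly)):
        a=poly[i];b=poly[(i+1)%len(poly)];e=b-a
        t=np.clip(((p-a)@e)/(e@e),0,1);d=np.minimum(d,np.linalg.norm(p-a-t[:,None]*e,axis=1))
        c=((a[1]>p[:,1])!=(b[1]>p[:,1]))
        with np.errstate(all='ignore'): xi=a[0]+(p[:,1]-a[1])*e[0]/e[1]
        ins^=c&(p[:,0]<xi)
    return np.where(ins,-d,d)
def ext(a,b):
    w=np.stack([a,b],1);return np.minimum(w.max(1),0)+np.linalg.norm(np.maximum(w,0),axis=1)
def sdbox(p,lo,hi):
    q=np.abs(p-(lo+hi)/2)-(hi-lo)/2
    return np.minimum(q.max(1),0)+np.linalg.norm(np.maximum(q,0),axis=1)
def local(P,x,y,yaw):
    c,s=np.cos(yaw),np.sin(yaw);d=P[:,:2]-[x,y]
    return np.c_[d[:,0]*c+d[:,1]*s,-d[:,0]*s+d[:,1]*c,P[:,2]]
def sdrest(P,x,y,yaw):
    L=local(P,x,y,yaw)
    return np.minimum(ext(sdpoly(L[:,[0,2]]),np.abs(L[:,1]-5)-95),sdbox(L,np.array([-32,100,0.]),np.array([63,114,62.])))
def sdrol(P,x,y,yaw,z=25):
    L=local(P,x,y,yaw)
    return ext(np.hypot(L[:,0],L[:,2]-z)-25,np.abs(L[:,1])-100)
E
python3 - <<'E'
from fit import *
ims={c:pickle.load(open(c+'0.pkl','rb')) for c in('scene','side')}
cl={c:cloud(im) for c,im in ims.items()}
rp={c:np.load(c+'_roller.npy') for c in ims}
def fitrol(cs):
    def f(v): 
        return np.concatenate([sdrol(rp[c]+[0,0,b],*v[:3]) for c,b in zip(cs,v[3:])])
    return least_squares(f,[475,24,-.33]+[0]*len(cs),loss='soft_l1',f_scale=2)
for cs in (['scene'],['side'],['scene','side']):
    s=fitrol(cs);print(cs,np.round(s.x,3),np.degrees(s.x[2]),np.median(abs(s.fun)))
rol=s.x[:3]
# rest points
boxes={'scene':(259,258,390,345),'side':(208,198,320,277)}
pts={}
for c,(l,t,rr,b) in boxes.items():
    w=cl[c][t:b,l:rr].reshape(-1,3);px=ims[c]['pixels'][t:b,l:rr].reshape(-1,3).astype(int)
    m=(w[:,2]>6)&(w[:,2]<75)&(px.max(1)-px.min(1)>35)&(abs(sdrol(w,*rol))>8)
    pts[c]=w[m];print(c,m.sum(),w[m].mean(0))
def fitrest(cs,bias):
    best=None
    for y0 in np.radians([-45,-30,-15,0]):
        m=pts['side'].mean(0)
        def f(v): return np.concatenate([sdrest(pts[c]+[0,0,b],*v[:3]) for c,b in zip(cs,v[3:])])
        s=least_squares(f,[m[0],m[1],y0]+[0]*len(cs),loss='soft_l1',f_scale=2)
        if best is None or s.cost<best.cost: best=s
    return best
for cs in (['scene'],['side'],['scene','side']):
    s=fitrest(cs,None);print(cs,np.round(s.x,3),np.degrees(s.x[2]),np.median(abs(s.fun)),np.percentile(abs(s.fun),90))
rest=s.x[:3]
R=local(np.array([[rol[0],rol[1],25]]),*rest)[0];print('roller in rest',R,'dyaw',np.degrees(rol[2]-rest[2]))
pickle.dump((rol,rest),open('pose.pkl','wb'))
# bystanders via cloud: quick top points
for c in ims:
    im=ims[c].copy();im['pixels']=im['pixels'].copy()
    co,si=np.cos(rest[2]),np.sin(rest[2])
    for q in [(-101,-90,0),(-101,100,0),(-21,-90,16),(-21,100,16),(0,-90,4),(0,100,4),(45,-90,40),(63,-90,40),(-32,100,62),(63,100,62),(63,114,62),(-32,114,62),(-32,114,0)]:
        p=[rest[0]+co*q[0]-si*q[1],rest[1]+si*q[0]+co*q[1],q[2]]
        u,v=proj(im,p);cv2.circle(im['pixels'],(int(round(u)),int(round(v))),1,(255,0,0),-1)
    co,si=np.cos(rol[2]),np.sin(rol[2])
    for s_ in(-100,100):
      for a in np.arange(0,6.28,.5):
        p=[rol[0]+co*25*np.cos(a)-si*s_,rol[1]+si*25*np.cos(a)+co*s_,25+25*np.sin(a)]
        u,v=proj(im,p);cv2.circle(im['pixels'],(int(round(u)),int(round(v))),0,(0,0,255),-1)
    l,t,rr,b={'scene':(225,190,445,350),'side':(195,175,390,305)}[c]
    cv2.imwrite(f'pics/fit_{c}.png',cv2.cvtColor(cv2.resize(im['pixels'][t:b,l:rr],None,fx=3.5,fy=3.5),cv2.COLOR_RGB2BGR))
for n,c,bx in [('jar','side',(234,185,262,216)),('spool','side',(357,207,376,229)),('wedge','side',(213,269,248,296)),('spool','scene',(278,207,295,238)),('wedge','scene',(397,290,437,328)),('jar','scene',(243,274,277,329))]:
    l,t,rr,b=bx;w=cl[c][t:b,l:rr].reshape(-1,3);w=w[w[:,2]>15];print(n,c,np.nanmedian(w,0).round(),np.nanpercentile(w,[3,97],axis=0).round().tolist(),'rest frame',local(np.nanmedian(w,0)[None],*rest)[0].round())
E
```

```text
['scene'] [ 4.68685e+02  2.57820e+01 -3.72000e-01  1.62800e+00] -21.302302844284032 0.7598860028979999
['side'] [ 4.69305e+02  1.95550e+01 -3.71000e-01 -6.88000e-01] -21.24269180516813 0.9139965193845896
['scene', 'side'] [ 4.70354e+02  2.45040e+01 -3.71000e-01  4.59000e+00 -4.26000e-01] -21.23674984396759 1.1690126939347945
scene 4416 [662.73459001  65.38367992  26.18052176]
side 3773 [641.10779267  46.39546351  23.95328156]
['scene'] [ 6.37022e+02  3.03810e+01 -2.29000e-01  1.27700e+00] -13.129018170956252 0.6518253967978189 1.8360344460419924
['side'] [ 6.38984e+02  2.56090e+01 -2.42000e-01 -1.92800e+00] -13.86762699427512 1.4759874985194301 13.593378987408485
['scene', 'side'] [ 6.37759e+02  2.98480e+01 -2.30000e-01  1.20600e+00 -1.36200e+00] -13.15301558166473 1.0238169368295615 4.525271956111298
roller in rest [-161.79685674  -43.29702282   25.        ] dyaw -8.083734262302862
jar side [725.  -2.  58.] [[693.0, -89.0, 23.0], [839.0, 18.0, 87.0]] rest frame [ 92. -11.  58.]
spool side [ 470. -176.   49.] [[455.0, -197.0, 17.0], [491.0, -164.0, 53.0]] rest frame [-116. -239.   49.]
wedge side [552. 212.  30.] [[525.0, 192.0, 17.0], [592.0, 229.0, 33.0]] rest frame [-125.  158.   30.]
spool scene [ 481. -171.   46.] [[460.0, -192.0, 17.0], [494.0, -157.0, 50.0]] rest frame [-107. -231.   46.]
wedge scene [569. 217.  28.] [[531.0, 196.0, 17.0], [597.0, 234.0, 30.0]] rest frame [-110.  167.   28.]
jar scene [748.   9.  57.] [[675.0, -28.0, 17.0], [767.0, 25.0, 85.0]] rest frame [112.   5.  57.]
```

View pics/fit_scene.png

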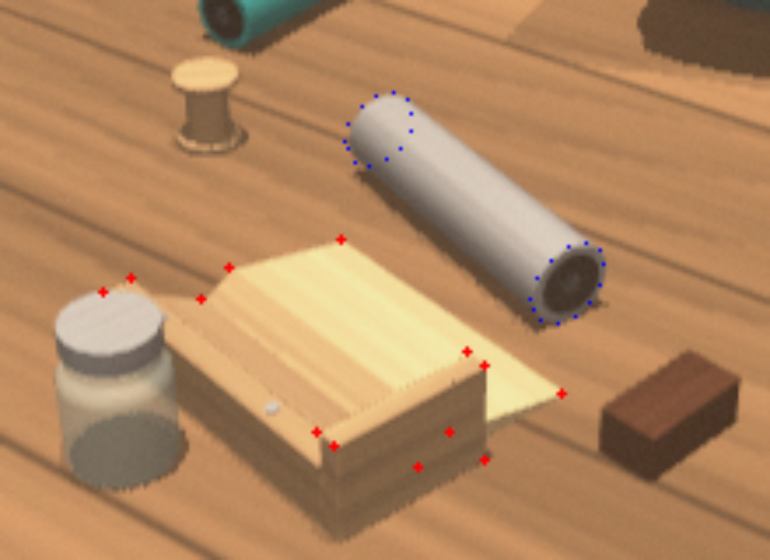

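View pics/fit_side.png

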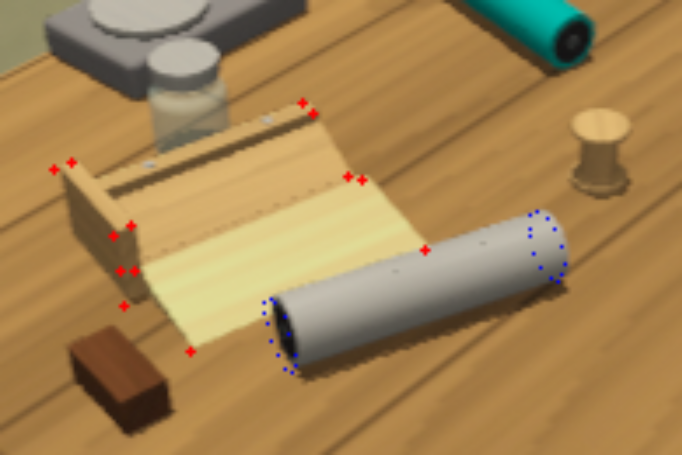

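```bash
cat >> fit.py <<'E'
from scipy.spatial.transform import Rotation as Ro
rol,rest=pickle.load(open('pose.pkl','rb')) 
REST=np.array([rest[0],rest[1]-2,rest[2]])
def rest2w(q,base=None):
    x,y,a=REST; c,s=np.cos(a),np.sin(a)
    return np.array([x+c*q[0]-s*q[1],y+s*q[0]+c*q[1],q[2]])
def w2rest(p): return local(np.array(p,float)[None],*REST)[0]
def state():
    o=r.get_obs();R=Ro.from_quat(np.roll(o['ee_rot'],-1));return o,R
def go(q,yaw=None,sgn=1):
    """tool shift to rest-frame point q with tool x down, tool y = rest y"""
    o,R=state()
    a=REST[2] if yaw is None else yaw
    y=sgn*np.array([-np.sin(a),np.cos(a),0]);x=np.array([0,0,-1.]);z=np.cross(x,y)
    T=Ro.from_matrix(np.c_[x,y,z])
    print('t',o['t'],'restpos',w2rest(o['tcp_pos']).round(1),'F',o['contact_force'].round(1),'w',o['gripper_width'].round(2))
    print('shift',R.inv().apply(rest2w(q)-o['tcp_pos']).round(1),'turn',np.degrees((R.inv()*T).as_rotvec()).round(1))
E
python3 - <<'E'
from fit import *
o,R=state();print(R.as_matrix().round(3))
ims=pickle.load(open('scene0.pkl','rb'));W=cloud(ims)
for n,(l,t,rr,b) in dict(flask=(176,157,201,212),beaker=(495,281,558,366),turq=(279,159,344,201)).items():
    w=W[t:b,l:rr].reshape(-1,3);w=w[w[:,2]>12];print(n,np.nanmedian(w,0).round())
go((-240,-43,150));go((-240,-43,15))
E
```

```text
[[-0.     0.297 -0.955]
 [-0.    -0.955 -0.297]
 [-1.     0.     0.   ]]
flask [ 534. -433.   63.]
beaker [574. 397.  85.]
turq [ 295. -237.   37.]Traceback (most recent call last):
  File "<stdin>", line 6, in <module>
  File "fit.py", line 43, in go
    print('t',o['t'],'restpos',w2rest(o['tcp_pos']).round(1),'F',o['contact_force'].round(1),'w',o['gripper_width'].round(2))
                                                                                                 ^^^^^^^^^^^^^^^^^^^^^^^^
AttributeError: 'float' object has no attribute 'round'
```

```bash
sed -i "s/o\['gripper_width'\].round(2)/round(o['gripper_width'],2)/; s/sgn=1/sgn=-1/" fit.py
python3 - <<'E'
from fit import *
go((-240,-43,120));go((-240,-43,15))
E
```

```text
t 0.9 restpos [-336.  -646.4  205.5] F [-0.9 -0.4 -0. ] w 1.0
shift [  85.5 -471.6 -388.5] turn [30.4  0.  -0. ]
t 0.9 restpos [-336.  -646.4  205.5] F [-0.9 -0.4 -0. ] w 1.0
shift [ 190.5 -471.6 -388.5] turn [30.4  0.  -0. ]
```

Request:
{"name": "play_rows", "arguments": {"hand": [94, 94, 94, 94, 94], "travel": [[0, -471, -388], [0, -471, -388], [0, -471, -388], [0, -471, -388], [0, -471, -388]], "dr": [[30.4, 0, 0], [30.4, 0, 0], [30.4, 0, 0], [30.4, 0, 0], [30.4, 0, 0]]}}

```text
t: 1.32
tcp_pos: [241.9, -332.1, 205.5]
ee_rot: [-0.083, 0.702, -0.083, -0.702]
contact_force: [1.5, -0.6, -0.2]
gripper_width: 1.002
```

```bash
python3 -c "
from fit import *
go((-240,-43,120))"
```

```text
t 1.3167 restpos [-303.6 -440.6  205.5] F [ 1.5 -0.6 -0.2] w 1.0
shift [  85.4 -397.9  -61.6] turn [-0.3 -0.  -0. ]
```

Request:
{"name": "play_rows", "arguments": {"hand": [94, 94, 94, 94, 94], "travel": [[0, -398, -61], [0, -398, -61], [0, -398, -61], [0, -398, -61], [0, -398, -61]], "dr": [[0, 0, 0], [0, 0, 0], [0, 0, 0], [0, 0, 0], [0, 0, 0]]}}

```text
t: 1.73
tcp_pos: [319.2, -138.5, 205.9]
ee_rot: [-0.081, 0.703, -0.081, -0.702]
contact_force: [1.8, -0.1, -0.5]
gripper_width: 0.998
```

```bash
python3 -c "
from fit import *
go((-240,-43,120))"
```

```text
t 1.7333 restpos [-272.3 -234.5  205.9] F [ 1.8 -0.1 -0.5] w 1.0
shift [  85.8 -191.5  -32.1] turn [-0.  -0.1 -0. ]
```

Request:
{"name": "play_rows", "arguments": {"hand": [94, 94, 94, 94, 94], "travel": [[40, -191, -32], [86, -191, -32], [86, -191, -32], [86, -191, -32], [86, -191, -32]], "dr": [[0, 0, 0], [0, 0, 0], [0, 0, 0], [0, 0, 0], [0, 0, 0]]}}

```text
t: 2.15
tcp_pos: [392.4, 36.6, 121.4]
ee_rot: [-0.08, 0.703, -0.081, -0.702]
contact_force: [0.5, -0.3, 0.1]
gripper_width: 1.0
```

```bash
python3 -c "
from fit import *
go((-240,-43,18))
im=get_image('wrist');save(im,'w1');pickle.dump(im,open('w1.pkl','wb'))"
```

```text
t 2.15 restpos [-240.9  -47.3  121.4] F [ 0.5 -0.3  0.1] w 1.0
shift [103.4  -4.3  -0.7] turn [ 0.1 -0.1  0. ]
```

View pics/w1.png

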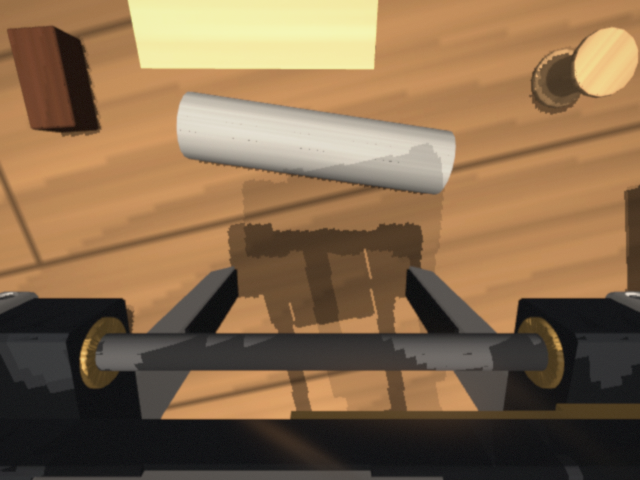

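The wrist view agrees. The ramp edge (130–378, 68) is level, so I'm square to the rest; the roller is at (316,143), centred between the fingers (235 and 410), with its right end nearer the robot. I'll refine with the depth, then descend.

```bash
python3 - <<'E'
from fit import *
im=pickle.load(open('w1.pkl','rb'));W=cloud(im);px=im['pixels'].astype(int)
m=np.zeros((480,640),bool);m[85:200,165:465]=1
P=W[m&(W[...,2]>12)];print(len(P),P[:,2].max())
s=least_squares(lambda v:sdrol(P+[0,0,v[3]],*v[:3]),[*rol,0],loss='soft_l1',f_scale=2)
print(s.x,np.median(abs(s.fun)),local(np.array([[*s.x[:2],25]]),*REST),np.degrees(s.x[2]-REST[2]))
# ramp edge: brightness yellow
for u in (150,250,370):
    col=px[:200,u];v=[i for i in range(20,85) if col[i,2]>110 and col[i,0]>220];v=max(v);print(u,v,w2rest(W[v,u]))
for v in (20,50):
    row=[i for i in range(100,420) if px[v,i,2]>110 and px[v,i,0]>220];print(w2rest(W[v,row[0]]),w2rest(W[v,row[-1]]))
E
```

```text
18073 52.6347155842746
[ 4.69716292e+02  2.25126059e+01 -3.70919076e-01 -2.80877396e-01] 0.36012169404021677 [[-162.42007396  -43.43363019   25.        ]] -8.099082029025137
150 67 [-100.29675412   93.01721021    0.79124936]
250 68 [-101.07921282   11.53711858    1.09278753]
370 68 [-100.81262342  -86.31299947    0.22907805]
[-68.9144353   99.65677011   8.26932552] [-68.14952737 -89.03104625   6.47423917]
[-88.52713424  99.93568865   3.4862508 ] [-88.34664742 -88.68700144   3.2098276 ]
```

Request:
{"name": "play_rows", "arguments": {"hand": [94, 94, 94, 94, 94], "travel": [[40, -4, 0], [80, -4, 0], [103, -4, 0], [103, -4, 0], [103, -4, 0]], "dr": [[0, 0, 0], [0, 0, 0], [0, 0, 0], [0, 0, 0], [0, 0, 0]]}}

```text
t: 2.62
tcp_pos: [391.8, 38.4, 18.0]
ee_rot: [0.081, -0.701, 0.081, 0.704]
contact_force: [0.7, -0.8, -0.5]
gripper_width: 0.997
```

Request:
{"name": "play_rows", "arguments": {"hand": [94, 94, 94, 94, 94], "travel": [[0, 0, -12], [0, 0, -24], [0, 0, -32], [0, 0, -37], [0, 0, -42]], "dr": [[0, 0, 0], [0, 0, 0], [0, 0, 0], [0, 0, 0], [0, 0, 0]]}}

```text
t: 3.03
tcp_pos: [435.2, 28.5, 20.3]
ee_rot: [-0.081, 0.703, -0.081, -0.702]
contact_force: [0.1, 0.7, -0.3]
gripper_width: 0.999
```

Request:
{"name": "play_rows", "arguments": {"hand": [94, 94, 94, 94, 94], "travel": [[0, 0, -4], [0, 0, -8], [0, 0, -12], [0, 0, -16], [0, 0, -20]], "dr": [[0, 0, 0], [0, 0, 0], [0, 0, 0], [0, 0, 0], [0, 0, 0]]}}

```text
t: 3.45
tcp_pos: [453.4, 24.3, 18.6]
ee_rot: [0.081, -0.702, 0.081, 0.703]
contact_force: [-0.3, -0.7, 0.5]
gripper_width: 0.995
```

```bash
cat > wl.py <<'E'
from fit import *
import sys
def wlook(n,guess):
    im=get_image('wrist');save(im,n);W=cloud(im);px=im['pixels'].astype(int)
    sat=px.max(-1)-px.min(-1)
    v,u=np.mgrid[0:480,0:640]
    m=(sat<30)&(v<290)&(W[...,2]>8)&(W[...,2]<80)
    g=np.array(guess,float);gw=rest2w(g[:3]);
    d=np.abs(sdrol(np.nan_to_num(W.reshape(-1,3)),gw[0],gw[1],REST[2]+np.radians(g[3]),g[2])).reshape(m.shape)
    P=W[m&(d<25)];print('n',len(P))
    s=least_squares(lambda v:sdrol(P,*v),[gw[0],gw[1],REST[2]+np.radians(g[3]),g[2]],loss='soft_l1',f_scale=2)
    print('roller rest frame',local(np.array([[*s.x[:2],s.x[3]]]),*REST).round(1),'dyaw',np.degrees(s.x[2]-REST[2]).round(1),'res',np.median(abs(s.fun)).round(2))
    go((-240,-43,18))
E
python3 -c "
from wl import *
wlook('w2',(-150,-43,25,-3))"
```

```text
n 44387
roller rest frame [[-137.3  -45.5   25.3]] dyaw -7.7 res 0.37
t 3.5 restpos [-177.9  -45.4   18.7] F [0.4 0.3 0.3] w 1.0
shift [ 0.6 -2.5 62.1] turn [ 0. -0. -0.]
```

View pics/w2.png

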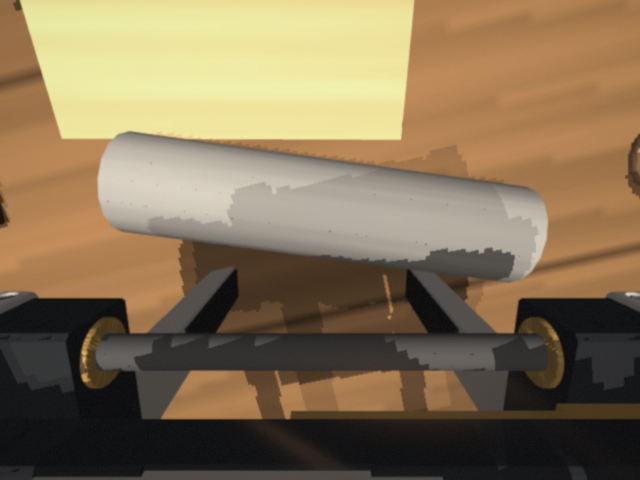

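Request:
{"name": "play_rows", "arguments": {"hand": [94, 94, 94, 94, 94], "travel": [[0, 0, 12], [0, 26, 12], [0, 26, 8], [0, 26, 2], [0, 26, -4]], "dr": [[0, 0, 0], [0, 0, 0], [0, 0, 0], [0, 0, 0], [0, 0, 0]]}}

```text
t: 3.92
tcp_pos: [452.0, -1.8, 18.8]
ee_rot: [-0.081, 0.703, -0.081, -0.702]
contact_force: [0.1, 0.2, -0.2]
gripper_width: 1.001
```

Request:
{"name": "play_rows", "arguments": {"hand": [94, 94, 94, 94, 94], "travel": [[0, 0, -6], [0, 0, -12], [0, 0, -18], [0, 0, -24], [0, 0, -30]], "dr": [[0, 0, 0], [0, 0, 0], [0, 0, 0], [0, 0, 0], [0, 0, 0]]}}

```text
t: 4.33
tcp_pos: [480.9, -8.6, 18.5]
ee_rot: [0.081, -0.702, 0.081, 0.703]
contact_force: [-1.6, -0.2, 2.1]
gripper_width: 0.996
```

```bash
python3 -c "
from wl import *
wlook('w3',(-110,-48,25,-5))"
```

```text
n 44284
roller rest frame [[-104.1  -48.9   26.1]] dyaw -5.2 res 0.44
t 4.3833 restpos [-143.1  -71.3   18.7] F [0.3 0.1 0.2] w 1.0
shift [  0.6 -28.3  96.8] turn [ 0.1 -0.1 -0. ]
```

View pics/w3.png

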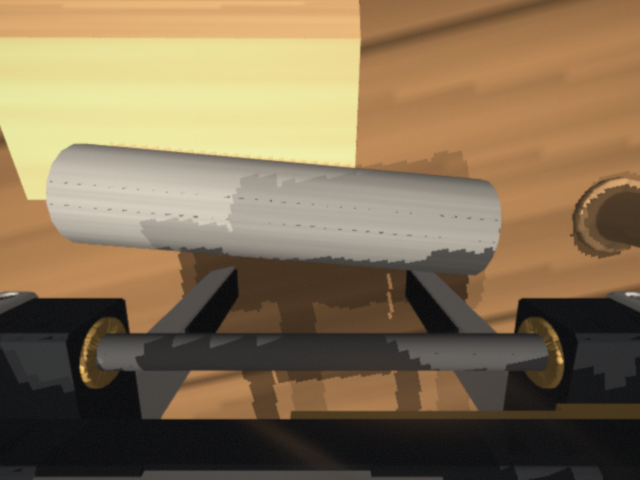

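Pushing near the right end pivots it (now −5.2°), and its left end is on the ramp. I'll keep going up the ramp, raising the tips as it climbs.

Request:
{"name": "play_rows", "arguments": {"hand": [94, 94, 94, 94, 94], "travel": [[0, 0, -6], [0, 0, -12], [-1, 0, -18], [-3, 0, -24], [-4, 0, -30]], "dr": [[0, 0, 0], [0, 0, 0], [0, 0, 0], [0, 0, 0], [0, 0, 0]]}}

```text
t: 4.8
tcp_pos: [509.7, -15.4, 22.8]
ee_rot: [0.081, -0.702, 0.081, 0.703]
contact_force: [-3.3, 0.9, 1.5]
gripper_width: 1.0
```

```bash
python3 -c "
from wl import *
wlook('w4',(-75,-50,30,-2))"
```

```text
n 42873
roller rest frame [[-81.3 -49.5  29.8]] dyaw 0.0 res 0.36
t 4.85 restpos [-112.6  -71.3   23.3] F [ 0.8 -0.3 -0.8] w 1.0
shift [  4.9 -28.4 127.4] turn [ 0.  -0.2  0. ]
```

Request:
{"name": "play_rows", "arguments": {"hand": [94, 94, 94, 94, 94], "travel": [[-1, 0, -6], [-2, 0, -12], [-4, 0, -18], [-5, 0, -24], [-6, 0, -30]], "dr": [[0, 0, 0], [0, 0, 0], [0, 0, 0], [0, 0, 0], [0, 0, 0]]}}

```text
t: 5.27
tcp_pos: [539.7, -22.4, 29.0]
ee_rot: [-0.081, 0.703, -0.081, -0.702]
contact_force: [-2.6, 1.1, 1.8]
gripper_width: 1.0
```

Request:
{"name": "play_rows", "arguments": {"hand": [94, 94, 94, 94, 94], "travel": [[-1, 0, -4], [-2, 0, -9], [-3, 0, -14], [-4, 0, -19], [-5, 0, -24]], "dr": [[0, 0, 0], [0, 0, 0], [0, 0, 0], [0, 0, 0], [0, 0, 0]]}}

```text
t: 5.68
tcp_pos: [562.7, -27.8, 33.7]
ee_rot: [0.081, -0.702, 0.081, 0.702]
contact_force: [-3.5, 0.0, 3.0]
gripper_width: 1.0
```

```bash
python3 -c "
from wl import *
wlook('w5',(-26,-50,40,0))"
```

```text
n 42610
roller rest frame [[-26.9 -49.5  40.7]] dyaw 0.0 res 0.37
t 5.7333 restpos [-58.7 -71.3  34.1] F [1.  0.2 0. ] w 1.0
shift [ 15.5 -28.4 181.3] turn [ 0.  -0.2 -0. ]
```

View pics/w5.png

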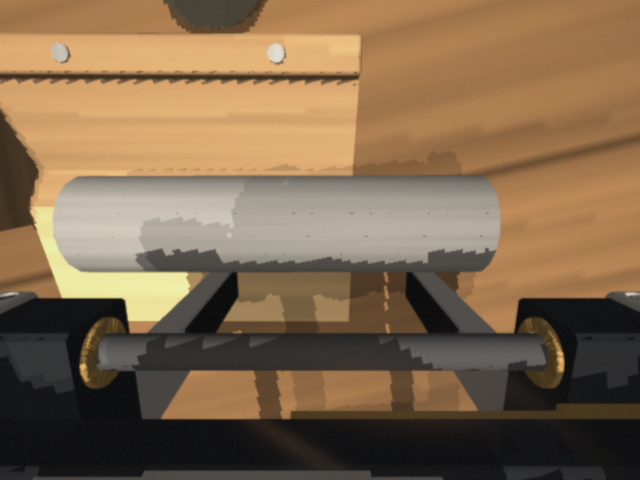

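The roller is just below the lip, parallel to it (axis x = −27, roller 55–500, row 225). I push gently over the lip, following a little, then stop.

Request:
{"name": "play_rows", "arguments": {"hand": [94, 94, 94, 94, 94], "travel": [[-1, 0, -3], [-1, 0, -6], [-1, 0, -9], [-1, 0, -12], [-1, 0, -15]], "dr": [[0, 0, 0], [0, 0, 0], [0, 0, 0], [0, 0, 0], [0, 0, 0]]}}

```text
t: 6.15
tcp_pos: [577.5, -31.3, 34.7]
ee_rot: [-0.081, 0.703, -0.081, -0.702]
contact_force: [0.8, 0.1, 0.0]
gripper_width: 0.999
```

Request:
{"name": "play_rows", "arguments": {"hand": [94, 94, 94, 94, 94], "travel": [[0, 0, 0], [0, 0, 0], [0, 0, 0], [0, 0, 0], [0, 0, 0]], "dr": [[0, 0, 0], [0, 0, 0], [0, 0, 0], [0, 0, 0], [0, 0, 0]]}}

```text
t: 6.57
tcp_pos: [576.7, -31.1, 34.6]
ee_rot: [-0.081, 0.702, -0.081, -0.702]
contact_force: [-0.6, -0.2, -0.6]
gripper_width: 1.0
```

```bash
python3 -c "
from wl import *
wlook('w6',(0,-50,33,0))"
```

```text
n 40607
roller rest frame [[ -0.6 -49.4  33.2]] dyaw -0.3 res 0.37
t 6.6167 restpos [-46.  -71.3  34.7] F [-0.4 -0.2 -0.6] w 1.0
shift [ 16.7 -28.4 194. ] turn [ 0. -0. -0.]
```

View pics/w6.png

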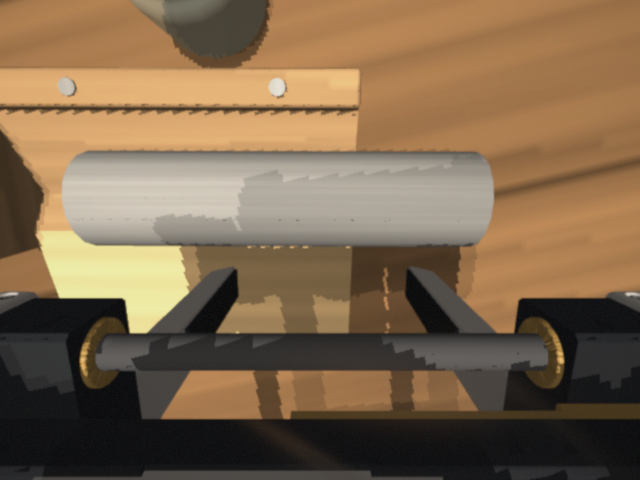

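Seated parallel in the V (x = −0.6, z = 33.2), with its left end 49 mm short of the stop. Next I raise, shut the fingers and go round to the right end.

Request:
{"name": "play_rows", "arguments": {"hand": [94, 94, 0, 0, 0], "travel": [[-35, 0, 0], [-70, 0, 0], [-70, 36, -15], [-70, 72, -30], [-70, 108, -46]], "dr": [[0, 0, 0], [0, 0, 0], [0, 0, 0], [0, 0, 0], [0, 0, 0]]}}

```text
t: 7.03
tcp_pos: [597.9, -147.5, 106.4]
ee_rot: [-0.08, 0.704, -0.08, -0.702]
contact_force: [0.7, 0.2, 0.2]
gripper_width: 0.825
```

Request:
{"name": "play_rows", "arguments": {"hand": [0, 0, 0, 0, 0], "travel": [[0, 0, 0], [0, 0, 0], [0, 0, 0], [0, 0, 0], [0, 0, 0]], "dr": [[0, 0, 0], [0, 0, 0], [0, 0, 0], [0, 0, 0], [0, 0, 0]]}}

```text
t: 7.45
tcp_pos: [597.0, -145.3, 104.6]
ee_rot: [0.08, -0.702, 0.08, 0.703]
contact_force: [-0.5, 0.7, -0.7]
gripper_width: 0.47
```

```bash
python3 -c "
from wl import *
go((0,-180,24))
im=get_image('wrist');save(im,'w7')"
```

```text
t 7.45 restpos [  -0.3 -177.8  104.6] F [-0.5  0.7 -0.7] w 0.47
shift [80.6  2.2 -0.3] turn [0.1 0.  0. ]
```

View pics/w7.png

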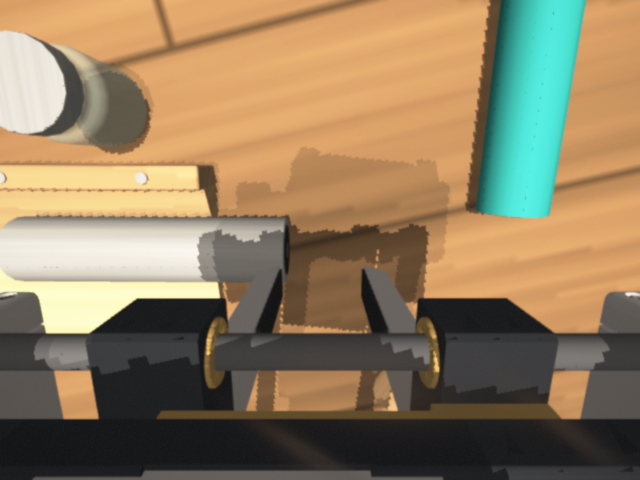

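The jaws are still half open; the roller's right end is at (288,250) and nothing stands below the fingers. I wait for them to shut.

Request:
{"name": "play_rows", "arguments": {"hand": [0, 0, 0, 0, 0], "travel": [[0, 4, 0], [0, 4, 0], [0, 4, 0], [0, 4, 0], [0, 4, 0]], "dr": [[0, 0, 0], [0, 0, 0], [0, 0, 0], [0, 0, 0], [0, 0, 0]]}}

```text
t: 7.92
tcp_pos: [596.2, -150.5, 104.6]
ee_rot: [0.081, -0.702, 0.081, 0.703]
contact_force: [0.8, 0.2, -0.5]
gripper_width: 0.077
```

Request:
{"name": "play_rows", "arguments": {"hand": [0, 0, 0, 0, 0], "travel": [[0, 0, 0], [0, 0, 0], [30, 0, 0], [60, 0, 0], [80, 0, 0]], "dr": [[0, 0, 0], [0, 0, 0], [0, 0, 0], [0, 0, 0], [0, 0, 0]]}}

```text
t: 8.33
tcp_pos: [595.3, -150.3, 22.3]
ee_rot: [0.081, -0.702, 0.081, 0.703]
contact_force: [-0.1, -0.1, -0.7]
gripper_width: 0.004
```

```bash
python3 -c "
from wl import *
go((0,-163,24))
im=get_image('wrist');save(im,'w8')"
```

```text
t 8.3333 restpos [  -0.9 -183.2   22.3] F [-0.1 -0.1 -0.7] w 0.0
shift [ -1.7 -20.2  -0.9] turn [0.  0.1 0. ]
```

View pics/w8.png

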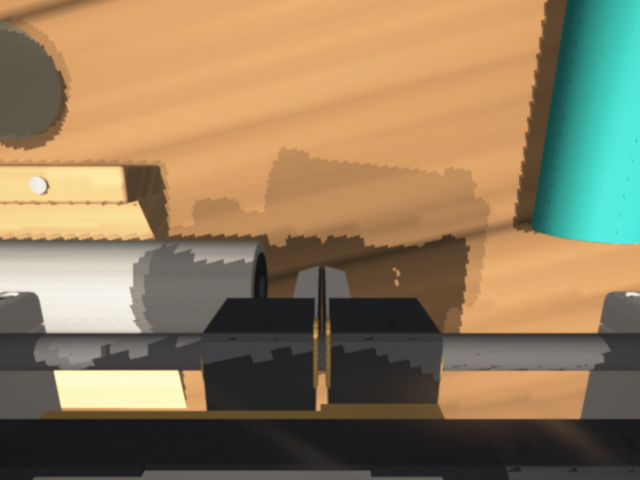

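Request:
{"name": "play_rows", "arguments": {"hand": [0, 0, 0, 0, 0], "travel": [[-2, -10, 0], [-2, -16, -1], [-2, -22, -1], [-2, -27, -1], [-2, -32, -1]], "dr": [[0, 0, 0], [0, 0, 0], [0, 0, 0], [0, 0, 0], [0, 0, 0]]}}

```text
t: 8.8
tcp_pos: [606.2, -120.3, 29.2]
ee_rot: [-0.08, 0.704, -0.081, -0.701]
contact_force: [-0.9, -3.2, 2.0]
gripper_width: 0.004
```

Request:
{"name": "play_rows", "arguments": {"hand": [0, 0, 0, 0, 0], "travel": [[0, -5, 0], [0, -10, 0], [0, -15, 0], [0, -20, 0], [0, -25, 0]], "dr": [[0, 0, 0], [0, 0, 0], [0, 0, 0], [0, 0, 0], [0, 0, 0]]}}

```text
t: 9.22
tcp_pos: [610.3, -95.0, 26.7]
ee_rot: [-0.081, 0.703, -0.081, -0.702]
contact_force: [-1.1, -3.0, 2.3]
gripper_width: 0.007
```

```bash
python3 -c "
from wl import *
im=get_image('wrist');save(im,'w9')
wlook('w9',(0,-13,33,0))"
```

```text
n 15437
roller rest frame [[ -0.6 -27.8  33.4]] dyaw -0.3 res 0.36
t 9.3167 restpos [   0.8 -124.7   26.3] F [ 0.2  0.5 -0.2] w 0.01
shift [  8.6 -82.1 240.6] turn [0.1 0.1 0.1]
```

View pics/w9.png

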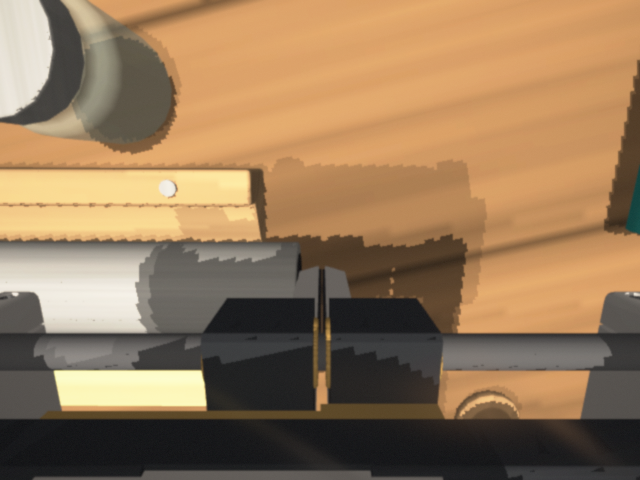

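The end face is in contact (push ≈3 N) and about 12 mm remains. I slow down and feel for the stop.

Request:
{"name": "play_rows", "arguments": {"hand": [0, 0, 0, 0, 0], "travel": [[0, -2, 0], [0, -4, 0], [0, -6, 0], [0, -8, 0], [0, -10, 0]], "dr": [[0, 0, 0], [0, 0, 0], [0, 0, 0], [0, 0, 0], [0, 0, 0]]}}

```text
t: 9.73
tcp_pos: [612.0, -85.4, 26.2]
ee_rot: [0.081, -0.702, 0.081, 0.703]
contact_force: [-0.4, -2.2, -0.5]
gripper_width: 0.004
```

Request:
{"name": "play_rows", "arguments": {"hand": [0, 0], "travel": [[0, -1, 0], [0, -2, 0]], "dr": [[0, 0, 0], [0, 0, 0]]}}

```text
t: 9.9
tcp_pos: [612.6, -83.4, 26.2]
ee_rot: [0.081, -0.702, 0.081, 0.703]
contact_force: [-0.1, -0.8, -0.3]
gripper_width: 0.007
```

```bash
python3 -c "
from wl import *
go((0,-112.5,24))"
```

```text
t 9.9 restpos [   0.8 -114.    26.2] F [-0.1 -0.8 -0.3] w 0.01
shift [ 2.2 -1.5  0.8] turn [0.  0.1 0. ]
```

Request:
{"name": "play_rows", "arguments": {"hand": [0, 0, 0], "travel": [[0, -0.7, 0], [0, -1.4, 0], [0, -2, 0]], "dr": [[0, 0, 0], [0, 0, 0], [0, 0, 0]]}}

```text
t: 10.15
tcp_pos: [613.2, -81.7, 26.4]
ee_rot: [0.081, -0.702, 0.081, 0.703]
contact_force: [-0.8, -4.5, -2.2]
gripper_width: 0.006
```

```bash
python3 -c "
from wl import *
go((0,-112.5,24))
im=get_image('scene');save(im,'s10');pickle.dump(im,open('s10.pkl','wb'))
cv2.imwrite('pics/s10c.png',cv2.resize(cv2.cvtColor(im['pixels'][220:350,225:425],cv2.COLOR_RGB2BGR),None,fx=4,fy=4))"
```

```text
t 10.15 restpos [   1.  -112.2   26.4] F [-0.8 -4.5 -2.2] w 0.01
shift [2.4 0.3 1. ] turn [ 0.  0. -0.]
```

View pics/s10c.png

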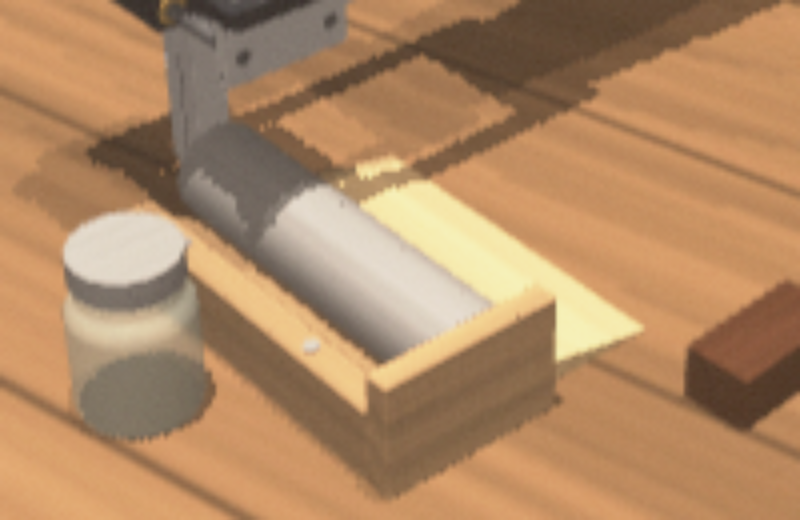

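The roller looks home against the stop (430,325 in the crop); I confirm with another small push.

Request:
{"name": "play_rows", "arguments": {"hand": [0, 0, 0], "travel": [[0, -0.5, 0], [0, -1, 0], [0, -1.5, 0]], "dr": [[0, 0, 0], [0, 0, 0], [0, 0, 0]]}}

```text
t: 10.45
tcp_pos: [613.2, -81.7, 26.5]
ee_rot: [0.08, -0.702, 0.082, 0.703]
contact_force: [-2.0, -7.3, -1.6]
gripper_width: 0.01
```

```bash
python3 -c "
from wl import *
go((0,-112.5,24))"
```

```text
t 10.45 restpos [   1.  -112.3   26.5] F [-2.  -7.3 -1.6] w 0.01
shift [2.5 0.2 1. ] turn [ 0.   0.  -0.2]
```

The TCP stood still while the force rose to 7.5 N, so the roller is against the stop. I back off along y, then go up and away.

Request:
{"name": "play_rows", "arguments": {"hand": [0, 0, 0, 0, 0], "travel": [[0, 3, 0], [0, 12, 0], [0, 30, 0], [-30, 40, 0], [-70, 40, 0]], "dr": [[0, 0, 0], [0, 0, 0], [0, 0, 0], [0, 0, 0], [0, 0, 0]]}}

```text
t: 10.87
tcp_pos: [601.2, -120.0, 92.5]
ee_rot: [0.082, -0.699, 0.081, 0.706]
contact_force: [0.5, 0.4, -0.7]
gripper_width: 0.003
```

Request:
{"name": "play_rows", "arguments": {"hand": [0, 0, 0, 0, 0], "travel": [[-40, 0, 0], [-80, 0, 20], [-100, -30, 60], [-100, -50, 100], [-100, -60, 120]], "dr": [[0, 0, 0], [0, 0, 0], [0, 0, 0], [0, 0, 0], [0, 0, 0]]}}

```text
t: 11.28
tcp_pos: [501.7, -32.6, 199.8]
ee_rot: [-0.081, 0.705, -0.08, -0.7]
contact_force: [1.5, 1.0, 0.5]
gripper_width: 0.008
```

Request:
{"name": "play_rows", "arguments": {"hand": [0, 0, 0, 0, 0], "travel": [[0, 0, 0], [0, 0, 0], [0, 0, 0], [0, 0, 0], [0, 0, 0]], "dr": [[0, 0, 0], [0, 0, 0], [0, 0, 0], [0, 0, 0], [0, 0, 0]]}}

```text
t: 11.7
tcp_pos: [502.2, -34.3, 196.3]
ee_rot: [0.081, -0.702, 0.081, 0.703]
contact_force: [0.3, 0.4, 0.2]
gripper_width: 0.006
```

```bash
python3 -c "
from wl import *
wlook('w11',(0,0,33,0))
im=get_image('scene');save(im,'s11')
R0=cv2.imread('pics/scene0.png')
cv2.imwrite('pics/s11c.png',np.vstack([cv2.resize(cv2.cvtColor(im['pixels'][150:380],cv2.COLOR_RGB2BGR),None,fx=1.25,fy=1.25),cv2.resize(R0[150:380],None,fx=1.25,fy=1.25)]))"
```

```text
n 12360
roller rest frame [[-0.3  0.9 33.1]] dyaw -0.2 res 0.41
t 11.75 restpos [-117.9  -91.4  196.2] F [ 0.6 -0.4 -0.1] w 0.0
shift [178.3 -48.4 122. ] turn [-0.  0. -0.]
```

View pics/w11.png

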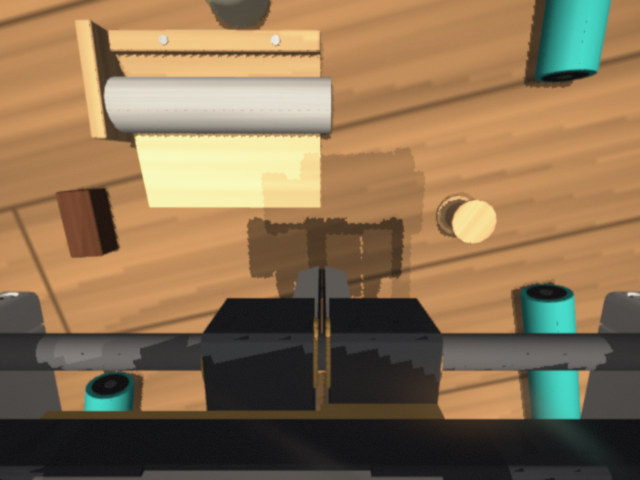

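View pics/s11c.png

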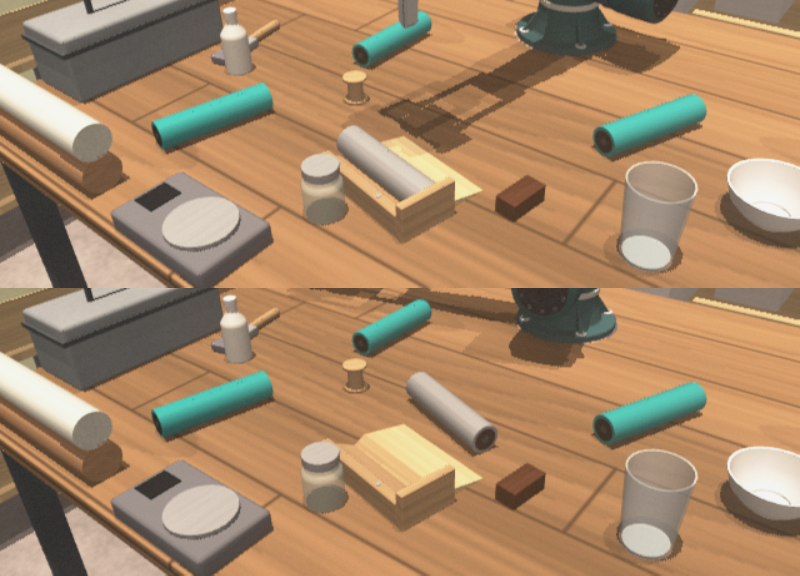

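The wrist view shows the roller (105–330, row 105) in the V, touching the stop at its left. Before and after pictures of the scene show everything else in place.

```bash
python3 -c "
from bench import r
print(r.job_done())"
```

```text
the job is handed in; nothing more can be done
None
```

The roller now lies in the V of its rest with its left end against the stop. I handed the job in at about 12 s of the 51 s allowed.

- **How it was moved:** I rolled the bare steel bar along the bench and up the ramp with the fronts of the open fingers. Pushing near its right end straightened it from 8° off the V's line. It dropped over the lip, and I then slid it 49 mm to the stop by pressing its right end face with the shut fingers. It was never gripped or lifted.
- **Against the stop:** On the last push the fingers stood still while the force rose to about 7.5 N.
- **Final position:** The last fit, in the rest's frame, gave x −0.3, y +0.9, z 33.1 mm, turned −0.2° (ideal 0, 0, 33 mm, 0°). The +0.9 mm in y cannot be real because the stop blocks it; it is within the camera error of about 2 mm.
- **Surroundings:** By eye, comparing the scene camera's before and after pictures, nothing else on the bench moved. The arm stopped clear of everything, with the tips at z = 196 mm.
- **Check that disagreed:** One fit partway through the slide put the roller's middle at y = −27.8 mm, when the finger position said about −12. The left end was out of the camera's view, so I ignored that reading.

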